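# Tighten the V-saddle plate in cross order and lay the arbor in it

### The arm

A 6-joint arm with a two-finger parallel gripper is mounted at the origin on a cart in front of the work surface, level with it; the furniture and walls round the work are solid. World frame = base frame: x ahead of the robot, y to its left, z up, the work surface at z = 0. Lengths are in mm, angles in degrees, forces in N, time in s.
With the tool pointing down it reaches from about 350 to 850 mm from the base axis. Payload 8.1 kg.
Tool frame: the origin (TCP) lies midway between the tips of the shut fingers; the grasp point (between the pads) lies 19 mm behind it; x points along the fingers, y is the direction in which the jaws open and shut, and the axes are right-handed (so a half turn about x gives the same grasp; the last joint's range is limited). The gripper opens to 85 mm and grips with 20 to 120 N. Pads are 22 mm wide; open, the fingers measure 114 mm over their backs; the gripper's body (76 mm by 85 mm) begins 54 mm behind the grasp point. The pads swing forward as they close: fully open they stand 13 mm farther back than shut.
Start: joints at [-69.523, 7.471, 85.268, -0, 87.261, -4.893], TCP at [257.102, -542.129, 231.292] pointing down, gripper open.
Joint ranges: [-169.43, 169.43], [-51.17, 129.36], [1.28, 143.12], [-76.62, 256.62], [0, 156.53], [-152.29, 152.29]. Speed limits (degrees/s): [136.94, 136.94, 159.86, 180, 180, 180].

### API

Orientations are given as [roll, pitch, yaw] about the fixed x, y, z axes, in that order (R = Rz(yaw) Ry(pitch) Rx(roll)).
In Python, from bench import r gives the robot as it stands.
- The arm moves only by the tool move_arm, never from a script. Its argument "deltas" is a list of rows, each a list of 2 entries, a list of its own where there are three numbers: the shift along the tool's x, y, z in mm, then the turn about the tool's x in degrees. A call has 1 to 12 rows; each row is the pose to reach, as a shift and turn from the pose measured when the call began, along the tool's axes at that moment; what a row does not reach only later rows make up. A row lasts 1/8 s, in which the tool goes at most 62.5 mm and 10.7 degrees, less where a joint would pass 70% of its speed; a pose out of reach is approached as far as the arm can. A call with a gripper value outside its range is refused whole. "jaw" is the opening, from -1 (shut) to 1 (fully open), set as the call begins (left out, the last holds). The fingers move at their own pace and stop on an object; "squeeze" is the grip in N (left out, the last holds). Time passes only in rows, so rows that repeat a pose let the fingers close. It gives the time, the measured TCP pose, the force and the opening at its end, in the units of the state.
- r.sense(): the state, without advancing time (a new reading comes with each control period).
- r.snapshot(name): name is "side" or "top"; returns (picture, depth): 384x512x3 uint8, red, green, blue; 384x512 float32, mm along the optical axis (not along the pixel's ray), 0 where there is no reading.
- r.get_calibration(name): a dict with "fovy" (degrees; the focal length in pixels is half the picture's height over the tangent of half this angle, whatever the lens; pixels are square), "cx", "cy" (the principal point, pixels), "position" and "attitude" of the camera in the world. Camera axes: x right, y down, z forward; pixel columns grow to the right and rows downward; lengths in mm; the calibration is good to about 2 mm. A picture is of the moment at which its call begins. get_calibration takes no time and is no camera call.
- r.hand_in(): hands the job in, once; it reports no verdict.
The state is a dict: "time": time; "joint_pos": joint angles; "qd": joint speeds; "joint_efforts": joint torques, N m; "tool_pos": TCP position; "tcp_rot": TCP orientation; "ft_force": force on the tool from outside, world axes, zero at the start; "wrist_torque": the same for the moment, N m; "finger_gap": finger opening in mm.
Only numpy, scipy, OpenCV 4.12 (cv2) and the standard library are available. Lean on these libraries where they do the work, as an engineer would, in place of code of your own. Each camera call takes 0.05 s, during which the arm holds its last target. There are 200 camera calls.

### The job

Seat the V-saddle plate evenly: turn its four red-barred nuts clockwise to their stops, about a quarter turn each, one after the other in cross order (any nut first, then the one diagonally opposite, then a third, then its opposite). Then take the steel arbor from its black rest and lay it gently in the plate's two V saddles, centred, letting it settle in the grooves while you still hold it before you let go. Leave the tools and parts around the work where they are.

Things in the scene. Friction and masses are not known exactly. Their poses are not given: they have to be found in the camera images.
- v_plate: aluminium plate 166 (x) x 136 (y) x 10 mm on a fixed blue stand 176 x 146 mm. Origin: centre of its top face, 44 mm up with all nuts loose, 40 mm with all home; it tips slightly between. y: along the groove; x: away from the robot within 0.3 rad; z up. Two steel 90-degree V saddles on it at y = -35 and +35 mm, 36 mm wide, 16 thick, 26 high, 54 mm clear between. A nut near each corner.
- saddle (a point): the point where the arbor's centre lies when it is settled in both saddles and centred: 27 mm above the plate's top face, over its centre; axes as the plate's.
- arbor: loose steel arbor, 0.3 kg: plain round bar 24 mm in diameter and 112 mm long, with a 16 mm brass journal 13 mm long at each end (138 mm in all). Origin at its centre, its y axis along its length (x and z may be turned any way round it). At the start it lies level in the black rest, centre 29 mm above the worktop.
- rest: fixed black plastic rest, 56 (x) x 100 (y) mm foot, 6 mm thick, with two V saddles like those of the plate, at y = -35 and +35 mm (28 mm high); free between them for fingers. Origin: centre of the underside; y axis along the lying arbor. (A tall fixed balance stands behind it to the right, from about x = 480 mm and y = -200 mm on: swing round it with the arm drawn in.)
- nut_fl_grip (a point): centre of the red bar of the front left (toward the robot, +y) nut, on its vertical turning axis, (-62, +50) mm from the plate's origin in plate x, y and 25 mm above its top there (within 1.5 mm). Bar 60 mm long, 10 thick, 24 tall (12 mm above and below this point), on a steel hub 24 mm across. x axis: along the bar.
- nut_fl (a joint): turn of the front left (toward the robot, +y) nut, rad, growing clockwise seen from above; starts at 0 to 0.2, hard stop at 1.5 (home). The bar points along plate x (across the groove) at 0 and nearly along the groove at the stop. Friction 0.12 N m, stays where left; the bar and its corner of the plate sink about 2 to 2.7 mm per rad.
- nut_fr_grip (a point): centre of the red bar of the front right (toward the robot, -y) nut, on its vertical turning axis, (-62, -50) mm from the plate's origin in plate x, y and 25 mm above its top there (within 1.5 mm). Bar 60 mm long, 10 thick, 24 tall (12 mm above and below this point), on a steel hub 24 mm across. x axis: along the bar.
- nut_fr (a joint): turn of the front right (toward the robot, -y) nut, rad, growing clockwise seen from above; starts at 0 to 0.2, hard stop at 1.5 (home). The bar points along plate x (across the groove) at 0 and nearly along the groove at the stop. Friction 0.12 N m, stays where left; the bar and its corner of the plate sink about 2 to 2.7 mm per rad.
- nut_br_grip (a point): centre of the red bar of the back right nut, on its vertical turning axis, (+62, -50) mm from the plate's origin in plate x, y and 25 mm above its top there (within 1.5 mm). Bar 60 mm long, 10 thick, 24 tall (12 mm above and below this point), on a steel hub 24 mm across. x axis: along the bar.
- nut_br (a joint): turn of the back right nut, rad, growing clockwise seen from above; starts at 0 to 0.2, hard stop at 1.5 (home). The bar points along plate x (across the groove) at 0 and nearly along the groove at the stop. Friction 0.12 N m, stays where left; the bar and its corner of the plate sink about 2 to 2.7 mm per rad.
- nut_bl_grip (a point): centre of the red bar of the back left nut, on its vertical turning axis, (+62, +50) mm from the plate's origin in plate x, y and 25 mm above its top there (within 1.5 mm). Bar 60 mm long, 10 thick, 24 tall (12 mm above and below this point), on a steel hub 24 mm across. x axis: along the bar.
- nut_bl (a joint): turn of the back left nut, rad, growing clockwise seen from above; starts at 0 to 0.2, hard stop at 1.5 (home). The bar points along plate x (across the groove) at 0 and nearly along the groove at the stop. Friction 0.12 N m, stays where left; the bar and its corner of the plate sink about 2 to 2.7 mm per rad.
- pliers: loose bystander, leave alone: blue-handled pliers, 151 mm. Origin: centre of its underside.
- lens_tube: loose bystander, leave alone: black lens tube standing, 62 mm tall. Origin: centre of its underside.
- weight_200g: loose bystander, leave alone: large steel balance weight, 32 mm wide, 44 mm tall. Origin: centre of its underside.
- eyepiece: loose bystander, leave alone: black eyepiece standing, 41 mm tall. Origin: centre of its underside.

How it is judged:
By the outcome, as a careful person would: the job done as asked, in the order asked, and still so for the second after the job is handed in, with the robot touching nothing.
It also fails if it takes over 72 s, if anything falls off the work surface, if the arm or the gripper's body presses on something with over 40 N, if the wrist force passes 120 N, or if a joint passes its speed limit or range.

## Working session

There is one attempt and no reset: what is moved stays moved. The work goes in short steps, Python scripts to look and compute and a tool call to move; the robot and the scene stay as the last step left them, time stands still between calls to the robot, and variables do not carry over. Pictures are saved under pics/ and viewed, about 8 in all and at most 12, crops included, and the job is handed in when it is done.

Besides the shell and the picture viewer there is one more tool, called after "Call:" as name(argument=value, ...) on one line, values as JSON. move_arm: Moves the arm, as the interface text tells. Its arguments: {"type":"object","properties":{"deltas":{"type":"array","items":{"type":"array"}},"jaw":{"type":"number"},"squeeze":{"type":"number"}},"required":["deltas"]}

```bash
ls; mkdir -p pics; python3 - <<'E'
from bench import r
import cv2,numpy as np
for n in("top","side"):
    p,d=r.snapshot(n); np.savez(f"pics/{n}0.npz",p=p,d=d); cv2.imwrite(f"pics/{n}0.png",p[:,:,::-1]); print(n,r.get_calibration(n))
print(r.sense())
E
```

```text
pics
top {'fovy': 47.89012598704198, 'cx': 253.31610765896693, 'cy': 190.22727237486237, 'position': array([ 336.11648025,  -27.27729648, 1369.22623833]), 'attitude': array([-1.69067564e+02,  9.58811549e-02, -9.08215925e+01])}
side {'fovy': 50.43617496152285, 'cx': 256.5950801291083, 'cy': 184.9883171650856, 'position': array([354.60724958, 516.74050135, 795.519789  ]), 'attitude': array([-141.16419395,    0.51911562, -157.17095405])}
{'time': 0.1, 'joint_pos': array([-6.95221641e+01,  7.51036725e+00,  8.53247250e+01, -2.17672196e-03,
        8.72622560e+01, -4.89375533e+00]), 'qd': array([ 0.12773049, -0.04673022, -0.08002392, -0.05899717, -0.03672544,
       -0.04803708]), 'joint_efforts': array([ 2.85405156e-03, -5.70950818e+01, -5.01939726e+01,  1.79485892e-05,
        8.09494610e-03, -6.49602475e-05]), 'tool_pos': array([ 256.91381447, -541.64743387,  230.33750137]), 'tcp_rot': array([-93.61439286,  89.90262748, 111.75730419]), 'ft_force': array([-0.67967866,  0.35006835, -0.01336633]), 'wrist_torque': array([ 0.01208795, -0.00347024,  0.01054604]), 'finger_gap': 85.36857319218561}
```

View pics/top0.png

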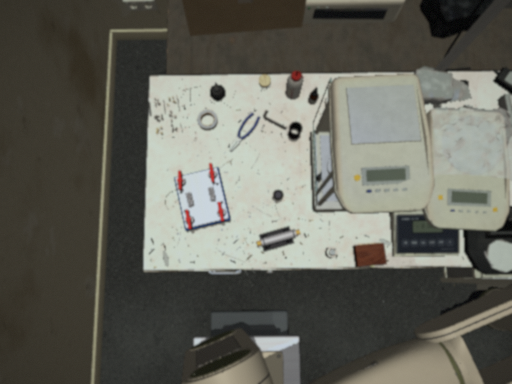

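View pics/side0.png

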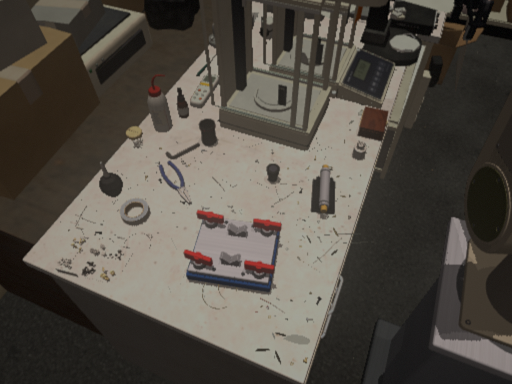

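The top view shows the plate at about (202,197) with four red bars at (181,181), (212,173), (221,211) and (189,219). The arbor is at (278,238). The side view shows the plate at (235,250) and the arbor at (325,190).

```bash
cat > h.py <<'E'
import numpy as np,cv2
from scipy.spatial.transform import Rotation as R
from bench import r
def cam(n):
    c=r.get_calibration(n); f=192/np.tan(np.radians(c['fovy']/2))
    return c,f,R.from_euler('xyz',c['attitude'],degrees=True).as_matrix()
def ray(n,uv):
    c,f,M=cam(n); uv=np.atleast_2d(uv).astype(float)
    d=np.c_[(uv[:,0]-c['cx'])/f,(uv[:,1]-c['cy'])/f,np.ones(len(uv))]
    return c['position'],d@M.T
def atz(n,uv,z):
    p,d=ray(n,uv); return p+d*((z-p[2])/d[:,2])[:,None]
def dep(n,uv,D):
    p,d=ray(n,uv); return p+d*np.asarray(D)[:,None]
def proj(n,P):
    c,f,M=cam(n); q=(np.atleast_2d(P)-c['position'])@M
    return np.c_[f*q[:,0]/q[:,2]+c['cx'],f*q[:,1]/q[:,2]+c['cy']]
def red(n,p,d):
    q=p.astype(int); m=((q[:,:,0]>110)&(q[:,:,0]>2*q[:,:,1])&(q[:,:,0]>2*q[:,:,2])).astype(np.uint8)
    k,l,s,c=cv2.connectedComponentsWithStats(m); out=[]
    for i in range(1,k):
        if s[i,4]<25: continue
        v,u=np.nonzero(l==i); D=d[v,u]; P=dep(n,np.c_[u,v],D)[D>0]
        zt=np.percentile(P[:,2],90); T=P[P[:,2]>zt-6]
        if len(T)<8: continue
        mu=T[:,:2].mean(0); w,V=np.linalg.eigh(np.cov(T[:,:2].T)); a=V[:,1]; e=(T[:,:2]-mu)@a
        mid=mu+a*(e.max()+e.min())/2
        out.append((c[i].round(1),s[i,4],mu.round(1),mid.round(1),np.degrees(np.arctan2(a[1],a[0]))%180,np.ptp(e),zt))
    return out
E
python3 - <<'E'
from h import *
for n in("top","side"):
    z=np.load(f"pics/{n}0.npz");p,d=z['p'],z['d']
    for o in red(n,p,d): print(n,*o)
    w=(d>0); v,u=np.nonzero(w); P=dep(n,np.c_[u,v],d[v,u])
    print(np.median(P[(abs(P[:,0]-600)<60)&(abs(P[:,1]+50)<50),2]))
z=np.load("pics/top0.npz")['p'];a=cv2.resize(z[150:260,160:310],None,fx=5,fy=5,interpolation=cv2.INTER_CUBIC);cv2.imwrite("pics/c1.png",a[:,:,::-1])
z=np.load("pics/side0.npz")['p'];a=cv2.resize(z[150:300,170:360],None,fx=4,fy=4,interpolation=cv2.INTER_CUBIC);cv2.imwrite("pics/c2.png",a[:,:,::-1])
E
```

```text
top [295.7  75.6] 39 [ 930.5 -163.6] [ 930.1 -164.2] 59.17249829819479 28.198676454877134 135.17225613294835
top [211.5 172.6] 41 [639.9  98.1] [641.5  98.3] 7.8376516338728095 48.123237759105834 83.35804517549877
top [179.7 180.5] 47 [618.8 195.4] [620.1 195.4] 3.2030592492818357 50.72830619877273 82.51341548960436
top [220.6 211.9] 47 [521.7  71.1] [521.3  71. ] 9.410944695820945 53.21822054407033 83.7346826849865
top [188.4 219.7] 49 [498.4 167.4] [499.  167.6] 12.056790856136217 52.70570980998605 82.5496442442145
-0.5567700020244502
side [209.8 214.4] 96 [644.4 101.4] [645.  101.5] 8.102082043153302 55.23621292627057 83.85862003218654
side [267.1 222.4] 99 [524.6  73.8] [524.6  73.8] 10.689773107402317 55.845202165093795 83.58337194092731
side [197.4 255.3] 119 [622.7 198.5] [623.2 198.5] 2.433618528908937 56.02034463879056 83.20500557253747
side [259.2 264.7] 130 [501.7 170.7] [502.4 170.9] 11.299006100042817 56.20506150147773 83.48824204737926
2.121913211882827
```

View pics/c1.png

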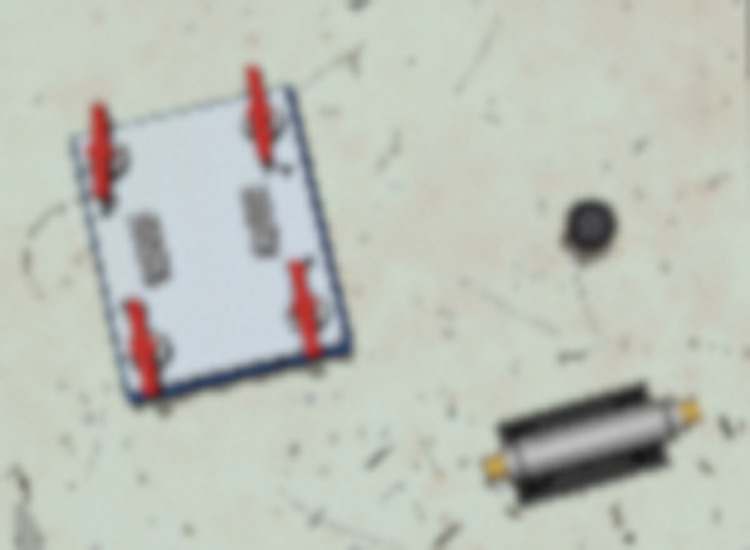

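View pics/c2.png

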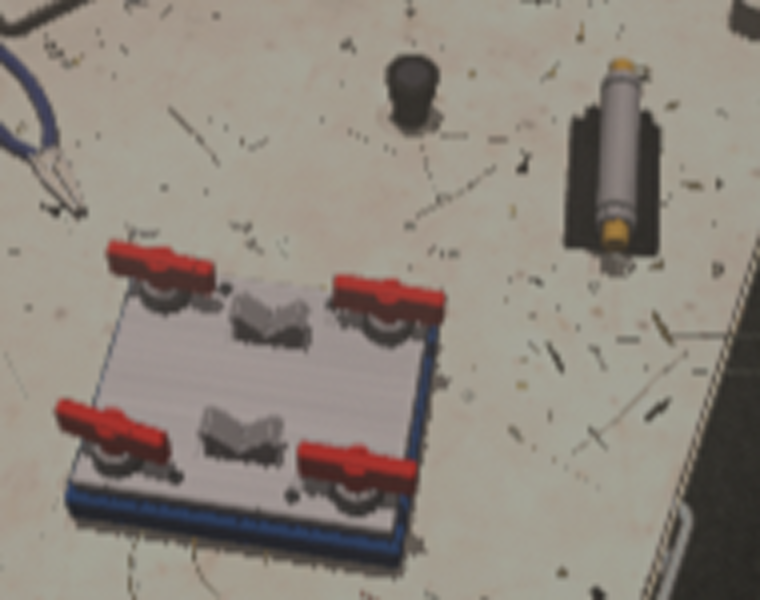

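The bars fit a plate centred near (572,135) with yaw about 13°, and the nuts start 1 to 10° clockwise. Next I'll fit the arbor and write the delta planner.

```bash
cat >> h.py <<'E'
def psi(s): # yaw of tool y
    y=R.from_euler('xyz',s['tcp_rot'],degrees=True).as_matrix()[:,1]; return np.degrees(np.arctan2(y[1],y[0]))
def plan(xyz,yaw=None):
    s=r.sense(); M=R.from_euler('xyz',s['tcp_rot'],degrees=True).as_matrix()
    d=(np.array(xyz)-s['tool_pos'])@M; p=psi(s)
    print('now',s['time'],s['tool_pos'].round(1),'psi',round(p,1),'j6',s['joint_pos'][5].round(1),'j1',s['joint_pos'][0].round(1),'F',s['ft_force'].round(1),'T',s['wrist_torque'].round(2),'gap',round(s['finger_gap'],1))
    print('delta',d.round(1))
    if yaw is not None:
        t=(p-yaw+90)%180-90; dj1=np.degrees(np.arctan2(xyz[1],xyz[0]))-s['joint_pos'][0]
        for k in(t-180,t,t+180): print('turn',round(k,1),'-> j6',round(s['joint_pos'][5]+k+dj1,1))
E
python3 - <<'E'
from h import *
E=[]
for n in("top","side"):
    z=np.load(f"pics/{n}0.npz");p=z['p'];h=cv2.cvtColor(p,cv2.COLOR_RGB2HSV)
    m=((h[:,:,0]>10)&(h[:,:,0]<28)&(h[:,:,1]>110)&(h[:,:,2]>90)).astype(np.uint8)
    k,l,s,c=cv2.connectedComponentsWithStats(m)
    q=[c[i] for i in range(1,k) if s[i,4]>4 and ((250<c[i][0]<305 and 225<c[i][1]<250) if n=="top" else (310<c[i][0]<340 and 150<c[i][1]<220))]
    P=atz(n,q,33); print(n,np.round(q,1),P.round(1)); 
    if len(P)==2: v=P[0]-P[1]; print('mid',P.mean(0).round(1),'len',np.linalg.norm(v).round(1),'yaw',np.degrees(np.arctan2(v[1],v[0]))%180)
plan((523,72.4,130),10+90)
E
```

```text
top [[297.5 232. ]
 [258.9 243.1]] [[ 460.8 -163.3   33. ]
 [ 428.3  -43.5   33. ]]
mid [ 444.6 -103.4   33. ] len 124.2 yaw 105.15308253814267
side [[325.  165.6]
 [323.6 207.2]] [[ 465.6 -168.5   33. ]
 [ 431.5  -44.6   33. ]]
mid [ 448.6 -106.5   33. ] len 128.5 yaw 105.39135514769396
now 0.1 [ 256.9 -541.6  230.3] psi -64.6 j6 -4.9 j1 -69.5 F [-0.7  0.4 -0. ] T [ 0.01 -0.    0.01] gap 85.4
delta [ 101.1 -440.6 -503.5]
turn -164.6 -> j6 -92.1
turn 15.4 -> j6 87.9
turn 195.4 -> j6 267.9
```

Call:
move_arm(deltas=[[[0, -25, -30], -10], [[0, -65, -75], -20], [[0, -105, -120], -30], [[0, -145, -165], -40], [[0, -185, -211], -50], [[0, -225, -257], -60], [[0, -265, -303], -70], [[0, -305, -348], -80], [[0, -345, -394], -90], [[0, -385, -440], -100], [[0, -420, -480], -110], [[0, -440, -503], -120]], jaw=-0.06, squeeze=60)

```text
time: 1.6
tool_pos: [523.1, 74.0, 230.6]
tcp_rot: [161.7, 89.9, 127.6]
ft_force: [0.2, -1.2, 0.1]
finger_gap: 39.9
```

```bash
python3 -c "
from h import *
plan((523,72.4,100),100)"
```

```text
now 1.6 [523.1  74.  230.6] psi 55.8 j6 -53.4 j1 2.4 F [ 0.2 -1.2  0.1] T [0.02 0.07 0.02] gap 39.9
delta [130.6  -1.5   1.2]
turn -224.2 -> j6 -272.1
turn -44.2 -> j6 -92.1
turn 135.8 -> j6 87.9
```

Call:
move_arm(deltas=[[[20, -1, 1], -10], [[60, -1.5, 1.2], -20], [[100, -1.5, 1.2], -30], [[122, -1.5, 1.2], -40], [[130, -1.5, 1.2], -44.2], [[130, -1.5, 1.2], -44.2]])

```text
time: 2.35
tool_pos: [521.9, 72.3, 99.3]
tcp_rot: [146.7, 89.7, 156.7]
ft_force: [-0.1, 0.2, 0.3]
finger_gap: 40.0
```

```bash
python3 - <<'E'
from h import *
plan((523,72.4,62),100)
o=[]
for n in("top","side"):
    p,d=r.snapshot(n); np.savez(f"pics/{n}1.npz",p=p,d=d)
    c=proj(n,r.sense()['tool_pos'])[0].astype(int); print(n,proj(n,r.sense()['tool_pos']))
    o.append(cv2.resize(p[c[1]-40:c[1]+35,c[0]-45:c[0]+45],None,fx=5 if 0 else 4.4,fy=4.4,interpolation=cv2.INTER_CUBIC))
cv2.imwrite("pics/c3.png",np.hstack(o)[:,:,::-1])
E
```

```text
now 2.35 [521.9  72.3  99.3] psi 100.0 j6 -97.8 j1 2.2 F [-0.1  0.2  0.3] T [-0.04  0.03  0.01] gap 40.0
delta [37.3 -0.2  1.2]
turn -180.0 -> j6 -272.2
turn -0.0 -> j6 -92.2
turn 180.0 -> j6 87.8
top [[219.51314912 210.13180037]]
side [[267.93750364 216.84638612]]
```

View pics/c3.png

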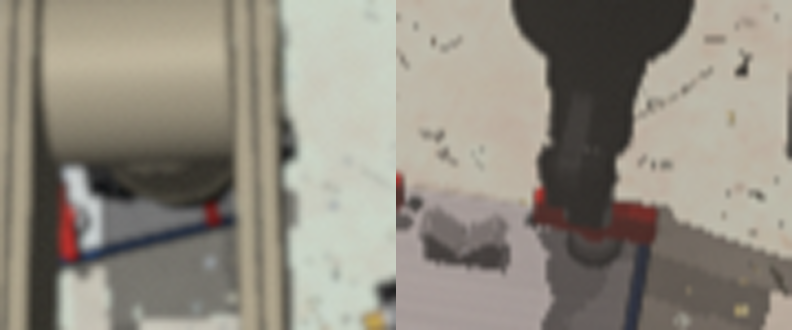

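The gripper is over the bar's middle (side crop near (595,210)), so I'll descend and grip.

Call:
move_arm(deltas=[[[15, 0, 1], 0], [[28, 0, 1.2], 0], [[36, 0, 1.2], 0], [[38, 0, 1.2], 0], [[38, 0, 1.2], 0]])

```text
time: 3.08
tool_pos: [524.2, 72.7, 62.7]
tcp_rot: [120.4, 89.9, 130.3]
ft_force: [0.1, 0.3, -0.5]
finger_gap: 40.5
```

Call:
move_arm(deltas=[[[0, 0, 0], 0], [[0, 0, 0], 0], [[0, 0, 0], 0], [[0, 0, 0], 0]], jaw=-1)

```text
time: 3.58
tool_pos: [524.7, 72.2, 63.3]
tcp_rot: [100.0, 89.9, 109.9]
ft_force: [-0.4, -5.2, 4.8]
finger_gap: 8.4
```

```bash
python3 -c "
from h import *
plan((523,72.4,62),100)"
```

```text
now 3.575 [524.7  72.2  63.3] psi 99.9 j6 -97.7 j1 2.2 F [-0.4 -5.2  4.8] T [-0.81  0.06  0.13] gap 8.4
delta [ 1.3  0.5 -1.7]
turn -180.1 -> j6 -272.1
turn -0.1 -> j6 -92.1
turn 179.9 -> j6 87.9
```

Call:
move_arm(deltas=[[[0.2, 0, 0], 5], [[0.5, 0, 0], 14], [[0.9, 0, 0], 23], [[1.3, 0, 0], 32], [[1.6, 0, 0], 41], [[2.0, 0, 0], 50], [[2.4, 0, 0], 59], [[2.7, 0, 0], 67], [[3.0, 0, 0], 74], [[3.2, 0, 0], 80], [[3.4, 0, 0], 84], [[3.4, 0, 0], 86]])

```text
time: 5.08
tool_pos: [524.3, 71.3, 60.3]
tcp_rot: [-89.3, 89.9, -165.5]
ft_force: [-5.7, -8.0, 8.3]
finger_gap: 8.9
```

```bash
python3 -c "
from h import *
plan((523,72.4,62),17)"
```

```text
now 5.075 [524.3  71.3  60.3] psi 13.9 j6 -11.6 j1 2.2 F [-5.7 -8.   8.3] T [-1.07  0.75  0.93] gap 8.9
delta [-1.7 -1.  -1.4]
turn -183.1 -> j6 -189.1
turn -3.1 -> j6 -9.1
turn 176.9 -> j6 170.9
```

Call:
move_arm(deltas=[[[0, 0, 0], 2], [[0, 0, 0], 2], [[0, 0, 0], 2]])

```text
time: 5.45
tool_pos: [524.1, 71.2, 60.4]
tcp_rot: [-77.2, 89.9, -155.3]
ft_force: [-4.0, -4.9, 5.0]
finger_gap: 8.4
```

```bash
python3 -c "
from h import *
plan((523,72.4,62),17)"
```

```text
now 5.45 [524.1  71.2  60.4] psi 12.0 j6 -9.7 j1 2.2 F [-4.  -4.9  5. ] T [-0.56  0.41  1.28] gap 8.4
delta [-1.6 -0.8 -1.4]
turn -185.0 -> j6 -189.1
turn -5.0 -> j6 -9.1
turn 175.0 -> j6 170.9
```

Call:
move_arm(deltas=[[[0, 0, 0], 0], [[0, 0, 0], 0], [[0, 0, 0], 0], [[-10, 0, 0], 0], [[-35, 0, 0], 0], [[-55, 0, 0], 0]], jaw=-0.06)

```text
time: 6.2
tool_pos: [524.6, 71.3, 117.0]
tcp_rot: [-64.8, 89.9, -142.9]
ft_force: [0.3, -0.5, 0.1]
finger_gap: 40.1
```

```bash
python3 -c "
from h import *
plan((622,196,63),92.8)"
```

```text
now 6.2 [524.6  71.3 117. ] psi 12.0 j6 -9.7 j1 2.2 F [ 0.3 -0.5  0.1] T [ 0.   -0.01  0.05] gap 40.1
delta [  53.8  121.2 -101.9]
turn -260.8 -> j6 -255.3
turn -80.8 -> j6 -75.3
turn 99.2 -> j6 104.7
```

Call:
move_arm(deltas=[[[0, 8, -7], -8], [[0, 25, -21], -18], [[0, 45, -38], -28], [[0, 65, -55], -38], [[0, 85, -72], -48], [[0, 102, -86], -58], [[0, 115, -97], -68], [[0, 121, -102], -77], [[0, 121.2, -102], -80.8], [[0, 121.2, -102], -80.8]])

```text
time: 7.45
tool_pos: [622.3, 196.4, 117.5]
tcp_rot: [-137.3, 90.0, -134.5]
ft_force: [-0.4, -0.3, -0.3]
finger_gap: 40.4
```

```bash
python3 - <<'E'
from h import *
p,d=r.snapshot("side"); np.savez("pics/side2.npz",p=p,d=d)
plan((622,196,62.5),92.8)
for o in red("side",p,d): print(*o)
E
```

```text
now 7.5 [622.2 196.3 117.4] psi 92.7 j6 -79.6 j1 13.0 F [-0.1 -0.2 -0.1] T [ 0.01 -0.03  0.03] gap 40.1
delta [54.9 -0.2 -0.2]
turn -180.1 -> j6 -255.3
turn -0.1 -> j6 -75.3
turn 179.9 -> j6 104.7
[213.9 215.6] 67 [635.6  99.8] [633.7  99.5] 10.331653242002176 33.38572690826644 82.91629873234292
[267.  223.7] 101 [523.9  75. ] [524.6  72.7] 106.7883933042931 58.654059244936576 80.9150966166686
[206.6 257.5] 27 [603.  196.5] [603.2 196.5] 1.5918039667209598 15.597523344983241 84.52446653348093
[259.2 264.7] 147 [502.5 170.9] [502.3 170.8] 11.387269906232007 56.09708929231366 83.5190198850027
```

Call:
move_arm(deltas=[[[15, 0, 0], 0], [[38, 0, 0], 0], [[50, 0, 0], 0], [[54.5, 0, 0], 0], [[54.5, 0, 0], 0]])

```text
time: 8.12
tool_pos: [622.1, 196.2, 62.8]
tcp_rot: [-146.8, 89.9, -144.2]
ft_force: [0.5, -0.1, -0.1]
finger_gap: 40.1
```

Call:
move_arm(deltas=[[[0, 0, 0], 0], [[0, 0, 0], 0], [[0, 0, 0], 0], [[0, 0, 0], 0]], jaw=-1)

```text
time: 8.62
tool_pos: [622.8, 196.5, 63.7]
tcp_rot: [-3.3, 90.0, -0.6]
ft_force: [0.0, 0.6, 3.7]
finger_gap: 8.6
```

```bash
python3 -c "
from h import *
plan((622,196,62),92.8)"
```

```text
now 8.625 [622.8 196.5  63.7] psi 92.6 j6 -79.6 j1 13.0 F [0.  0.6 3.7] T [ 0.34 -0.03 -0.08] gap 8.6
delta [ 1.7 -0.4 -0.8]
turn -180.2 -> j6 -255.3
turn -0.2 -> j6 -75.3
turn 179.8 -> j6 104.7
```

Call:
move_arm(deltas=[[[0.2, 0, 0], 5], [[0.5, 0, 0], 14], [[0.9, 0, 0], 23], [[1.3, 0, 0], 32], [[1.6, 0, 0], 41], [[2.0, 0, 0], 50], [[2.4, 0, 0], 59], [[2.7, 0, 0], 66], [[3.0, 0, 0], 72], [[3.1, 0, 0], 77], [[3.1, 0, 0], 80], [[3.1, 0, 0], 81]])

```text
time: 10.12
tool_pos: [623.2, 196.6, 61.1]
tcp_rot: [72.5, 89.9, -5.8]
ft_force: [1.1, 0.2, 3.5]
finger_gap: 8.5
```

```bash
python3 -c "
from h import *
plan((643,99,66),98)"
```

```text
now 10.125 [623.2 196.6  61.1] psi 11.7 j6 1.3 j1 13.0 F [1.1 0.2 3.5] T [0.17 0.1  1.4 ] gap 8.5
delta [-4.9 -0.4 99.6]
turn -266.3 -> j6 -269.2
turn -86.3 -> j6 -89.2
turn 93.7 -> j6 90.8
```

Call:
move_arm(deltas=[[[0, 0, 0], 0], [[0, 0, 0], 0], [[0, 0, 0], 0], [[-10, 0, 0], 0], [[-35, 0, 0], 0], [[-55, 0, 0], 0]], jaw=-0.06)

```text
time: 10.88
tool_pos: [623.5, 196.7, 117.9]
tcp_rot: [80.7, 89.8, 2.4]
ft_force: [-0.7, 0.7, -0.1]
finger_gap: 40.3
```

```bash
python3 -c "
from h import *
plan((645,99,62),98)"
```

```text
now 10.875 [623.5 196.7 117.9] psi 11.7 j6 1.3 j1 13.0 F [-0.7  0.7 -0.1] T [-0.09 -0.03 -0.04] gap 40.3
delta [ 56.   1. 100.]
turn -266.3 -> j6 -269.3
turn -86.3 -> j6 -89.3
turn 93.7 -> j6 90.7
```

Call:
move_arm(deltas=[[[0, 0, 7], -8], [[0, 0, 22], -18], [[0, 0.5, 40], -28], [[0, 0.7, 58], -38], [[0, 1, 74], -48], [[0, 1, 88], -58], [[0, 1, 97], -68], [[0, 1, 100], -78], [[0, 1, 100], -85], [[0, 1, 100], -86.3], [[0, 1, 100], -86.3]])

```text
time: 12.25
tool_pos: [645.0, 99.1, 118.5]
tcp_rot: [-4.8, 89.8, 3.1]
ft_force: [-0.7, 0.5, 0.1]
finger_gap: 40.3
```

```bash
python3 - <<'E'
from h import *
p,d=r.snapshot("side"); np.savez("pics/side3.npz",p=p,d=d)
plan((645,99,62),98)
for o in red("side",p,d): print(*o)
E
```

```text
now 12.3 [644.9  99.1 118.3] psi 97.9 j6 -93.6 j1 4.2 F [-0.4 -0.2 -1.3] T [-0.03  0.02 -0.  ] gap 40.4
delta [56.3 -0.1 -0.1]
turn -180.1 -> j6 -269.3
turn -0.1 -> j6 -89.3
turn 179.9 -> j6 90.7
[266.8 225.5] 84 [522.6  79.6] [522.7  79.5] 106.54215654276679 42.17438239886163 80.79167531016793
[197.  257.3] 120 [622.1 201.4] [622.1 201.5] 107.15169651020348 50.394828015425574 81.89571993777895
[257.8 264.7] 126 [504.7 171.8] [503.1 171.5] 9.594217270678968 57.8150332973402 83.74014485989926
```

Call:
move_arm(deltas=[[[15, 0, 0], 0], [[38, 0, 0], 0], [[51, 0, 0], 0], [[56, 0, 0], 0], [[56, 0, 0], 0]])

```text
time: 12.92
tool_pos: [645.0, 99.1, 62.1]
tcp_rot: [-5.4, 89.8, 2.5]
ft_force: [0.1, -0.1, 0.4]
finger_gap: 39.9
```

Call:
move_arm(deltas=[[[0, 0, 0], 0], [[0, 0, 0], 0], [[0, 0, 0], 0], [[0, 0, 0], 0]], jaw=-1)

```text
time: 13.42
tool_pos: [645.7, 99.1, 63.1]
tcp_rot: [-4.8, 89.7, 3.0]
ft_force: [-0.2, -1.3, 5.7]
finger_gap: 8.5
```

Call:
move_arm(deltas=[[[0.2, 0, 0], 5], [[0.5, 0, 0], 14], [[0.9, 0, 0], 23], [[1.3, 0, 0], 32], [[1.6, 0, 0], 41], [[2.0, 0, 0], 50], [[2.4, 0, 0], 59], [[2.7, 0, 0], 67], [[3.0, 0, 0], 74], [[3.2, 0, 0], 80], [[3.2, 0, 0], 84], [[3.2, 0, 0], 86]])

```text
time: 14.92
tool_pos: [645.5, 97.8, 60.2]
tcp_rot: [52.7, 89.7, -25.5]
ft_force: [-2.1, -6.2, 5.2]
finger_gap: 8.4
```

```bash
python3 -c "
from h import *
plan((502,169,66),101)"
```

```text
now 14.925 [645.5  97.8  60.2] psi 11.8 j6 -7.6 j1 4.2 F [-2.1 -6.2  5.2] T [-0.71  0.67  1.39] gap 8.4
delta [  -6.5 -125.9  -99.1]
turn -269.2 -> j6 -262.4
turn -89.2 -> j6 -82.4
turn 90.8 -> j6 97.6
```

Call:
move_arm(deltas=[[[0, 0, 0], 0], [[0, 0, 0], 0], [[0, 0, 0], 0], [[-10, 0, 0], 0], [[-35, 0, 0], 0], [[-55, 0, 0], 0]], jaw=-0.06)

```text
time: 15.68
tool_pos: [645.8, 98.0, 117.0]
tcp_rot: [59.5, 89.7, -18.7]
ft_force: [0.1, -0.4, -0.6]
finger_gap: 40.2
```

Call:
move_arm(deltas=[[[0, -10, -8], -8], [[0, -28, -22], -18], [[0, -50, -39], -28], [[0, -70, -55], -38], [[0, -90, -71], -48], [[0, -107, -84], -58], [[0, -120, -94], -68], [[0, -126, -99], -78], [[0, -126, -99], -86], [[0, -126, -99], -88.7], [[0, -126, -99], -88.7]])

```text
time: 17.05
tool_pos: [502.6, 169.2, 117.1]
tcp_rot: [-23.1, 89.6, -12.6]
ft_force: [0.1, 0.1, -0.3]
finger_gap: 40.2
```

```bash
python3 -c "
from h import *
plan((502,169,62),100.5)
p,d=r.snapshot('side')
for o in red('side',p,d): print(*o)"
```

```text
now 17.05 [502.6 169.2 117.1] psi 100.5 j6 -87.3 j1 13.2 F [ 0.1  0.1 -0.3] T [ 0.03 -0.    0.04] gap 40.2
delta [55.1  0.1 -0.9]
turn -180.0 -> j6 -261.8
turn 0.0 -> j6 -81.8
turn 180.0 -> j6 98.2
[154.1  89.3] 48 [ 933.8 -162.6] [ 933.3 -163.6] 64.72768579879641 25.895650657504554 135.7437625626531
[209.7 215.6] 98 [644.7 102.1] [645.1 100.8] 105.74712266009156 54.72392682294638 79.79364872124502
[197.3 256.1] 127 [623. 199.] [623.5 197.4] 106.46140279390129 56.767699961245114 80.86612808523947
```

Call:
move_arm(deltas=[[[15, 0, -0.5], 0], [[38, 0, -0.9], 0], [[50, 0, -0.9], 0], [[55, 0, -0.9], 0], [[55, 0, -0.9], 0]])

```text
time: 17.73
tool_pos: [501.9, 168.9, 61.7]
tcp_rot: [-25.7, 89.7, -15.2]
ft_force: [-0.1, -0.2, 0.0]
finger_gap: 40.5
```

Call:
move_arm(deltas=[[[0, 0, 0], 0], [[0, 0, 0], 0], [[0, 0, 0], 0], [[0, 0, 0], 0]], jaw=-1)

```text
time: 18.23
tool_pos: [502.5, 169.3, 62.6]
tcp_rot: [-17.0, 89.6, -6.5]
ft_force: [-2.0, 2.4, 6.6]
finger_gap: 8.4
```

Call:
move_arm(deltas=[[[0.2, 0, 0], 5], [[0.5, 0, 0], 14], [[0.9, 0, 0], 23], [[1.3, 0, 0], 32], [[1.6, 0, 0], 41], [[2.0, 0, 0], 50], [[2.4, 0, 0], 59], [[2.7, 0, 0], 68], [[3.0, 0, 0], 76], [[3.2, 0, 0], 82], [[3.2, 0, 0], 86], [[3.2, 0, 0], 88]])

```text
time: 19.73
tool_pos: [502.0, 169.3, 59.7]
tcp_rot: [64.6, 89.6, -12.9]
ft_force: [-4.4, 0.9, 6.9]
finger_gap: 8.5
```

```bash
python3 -c "
from h import *
plan((446.5,-105,200),15)"
```

```text
now 19.725 [502.  169.3  59.7] psi 12.5 j6 0.8 j1 13.2 F [-4.4  0.9  6.9] T [-0.05  0.56  1.22] gap 8.5
delta [-140.2 -112.7  256.2]
turn -182.5 -> j6 -208.2
turn -2.5 -> j6 -28.2
turn 177.5 -> j6 151.8
```

Call:
move_arm(deltas=[[[0, 0, 0], 0], [[0, 0, 0], 0], [[0, 0, 0], 0], [[-10, 0, 0], 0], [[-35, 0, 0], 0], [[-70, 0, 0], 0]], jaw=-0.06)

```text
time: 20.48
tool_pos: [500.8, 169.2, 130.1]
tcp_rot: [55.4, 89.7, -22.1]
ft_force: [0.1, 0.3, 0.1]
finger_gap: 40.4
```

Call:
move_arm(deltas=[[[0, -6, 15], 0], [[0, -20, 45], 0], [[0, -38, 85], -1], [[0, -58, 130], -2], [[0, -78, 175], -2.7], [[0, -95, 215], -2.7], [[0, -107, 243], -2.7], [[0, -113, 257], -2.7], [[0, -113, 257], -2.7]], jaw=0.3)

```text
time: 21.6
tool_pos: [445.9, -106.6, 130.2]
tcp_rot: [55.0, 89.7, -19.9]
ft_force: [-0.2, -0.1, -0.4]
finger_gap: 55.4
```

```bash
python3 - <<'E'
from h import *
plan((448,-106,13),15.2)
o=[]
for n,(u,v) in(("top",(230,205)),("side",(285,215))):
    p,d=r.snapshot(n); np.savez(f"pics/{n}4.npz",p=p,d=d)
    for q in red(n,p,d): print(n,*q)
    o.append(cv2.resize(p[v-75:v+75,u-65:u+65],None,fx=3,fy=3,interpolation=cv2.INTER_CUBIC))
cv2.imwrite("pics/c4.png",np.hstack(o)[:,:,::-1])
E
```

```text
now 21.6 [ 445.9 -106.6  130.2] psi 15.1 j6 -35.0 j1 -19.9 F [-0.2 -0.1 -0.4] T [0.   0.   0.02] gap 55.4
delta [117.3   1.8  -0.4]
turn -180.1 -> j6 -208.5
turn -0.1 -> j6 -28.5
turn 179.9 -> j6 151.5
top [295.7  75.6] 39 [ 931.4 -163.2] [ 930.8 -164.4] 62.583384063036604 27.125639980854245 134.49102735059054
top [211.7 172.8] 49 [642.3  99.4] [642.5  99.1] 107.37117708933349 49.230591271815584 79.06940865009543
top [180.  180.3] 49 [619.9 196.8] [620.1 195.9] 106.66589806094012 49.830211217085505 78.32907684364177
top [220.7 211.7] 55 [521.2  70.7] [521.5  69.6] 106.71523214467813 50.35628209465372 79.34597533535756
top [188.1 219.6] 49 [498.5 168.4] [498.4 168.8] 105.31417646331927 49.90885258474569 80.21386840484688
side [209.8 215.4] 97 [644.2 102.4] [644.7 100.6] 105.67230767681467 55.39187065315754 80.99054008215573
side [267.2 224.1] 99 [523.5  75.2] [524.   73.3] 106.8070697376237 55.02284699984912 79.77516736177056
side [197.3 256.6] 124 [622.7 199.5] [623.1 198.1] 106.7827889985523 56.07340799807346 79.76331989119419
side [258.9 266.2] 133 [501.6 172.6] [502.  171.1] 106.04303899806155 56.4447726158307 80.55869798399395
```

View pics/c4.png

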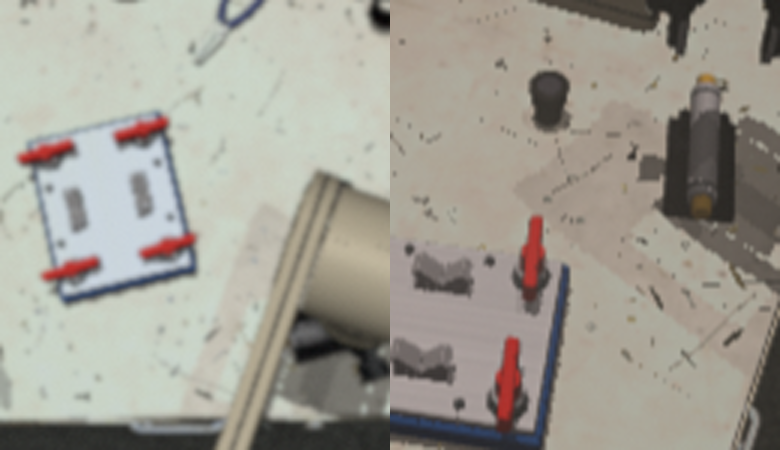

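All four bars in the crop now point along the groove at about 106.5°, which is home. The arbor is still in its rest at about (705,145) in the crop. I'll descend onto it.

Call:
move_arm(deltas=[[[15, 2, -0.5], 0], [[50, 2.4, -1], 0], [[85, 2.4, -1], 0], [[108, 2.4, -1], 0], [[117, 2.4, -1], 0], [[117.5, 2.4, -1], 0], [[117.5, 2.4, -1], 0]])

```text
time: 22.58
tool_pos: [449.6, -104.1, 13.6]
tcp_rot: [58.0, 89.6, -16.8]
ft_force: [1.1, -0.6, 0.4]
finger_gap: 55.2
```

```bash
python3 - <<'E'
from h import *
plan((448,-105,12),15.2)
p,d=r.snapshot("side"); 
cv2.imwrite("pics/c5.png",cv2.resize(p[140:240,265:385],None,fx=5,fy=5,interpolation=cv2.INTER_CUBIC)[:,:,::-1])
E
```

```text
now 22.575 [ 449.6 -104.1   13.6] psi 15.2 j6 -34.6 j1 -19.4 F [ 1.1 -0.6  0.4] T [ 0.02  0.03 -0.03] gap 55.2
delta [ 1.6 -1.8  0.5]
turn -180.0 -> j6 -208.4
turn 0.0 -> j6 -28.4
turn 180.0 -> j6 151.6
```

View pics/c5.png

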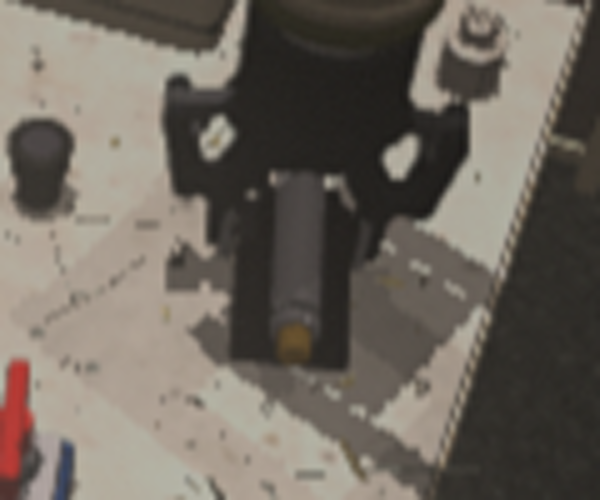

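The arbor is centred between the open fingers (fingers near x=235 and 360, bar at 297). I'll close on it.

Call:
move_arm(deltas=[[[0.5, -1, 0], 0], [[0.5, -1, 0], 0], [[0.5, -1, 0], 0], [[0.5, -1, 0], 0], [[0.5, -1, 0], 0]], jaw=-1, squeeze=50)

```text
time: 23.25
tool_pos: [446.8, -105.3, 13.8]
tcp_rot: [19.5, 89.8, -55.3]
ft_force: [-15.7, -3.8, 15.6]
finger_gap: 22.3
```

```bash
python3 -c "
from h import *
plan((573.7,133.75,170),12.65)"
```

```text
now 23.25 [ 446.8 -105.3   13.8] psi 15.2 j6 -34.7 j1 -19.6 F [-15.7  -3.8  15.6] T [-0.67  2.45 -0.09] gap 22.3
delta [-156.6  185.4 -196.9]
turn -177.4 -> j6 -179.5
turn 2.6 -> j6 0.5
turn 182.6 -> j6 180.5
```

Call:
move_arm(deltas=[[[0, -1, 0], 0], [[-0.5, -2, 0], 0], [[-0.5, -2, 0], 0]])

```text
time: 23.62
tool_pos: [445.8, -105.9, 14.9]
tcp_rot: [35.7, 89.7, -39.0]
ft_force: [4.7, 1.4, -0.2]
finger_gap: 22.4
```

```bash
python3 -c "
from h import *
plan((573.7,133.75,170),12.65)"
```

```text
now 23.625 [ 445.8 -105.9   14.9] psi 15.2 j6 -34.9 j1 -19.7 F [ 4.7  1.4 -0.2] T [ 0.25 -0.75 -0.03] gap 22.4
delta [-155.4  186.7 -197.1]
turn -177.4 -> j6 -179.5
turn 2.6 -> j6 0.5
turn 182.6 -> j6 180.5
```

Call:
move_arm(deltas=[[[-5, 0, 0], 0], [[-15, 0, 0], 0], [[-35, 0, 0], 0], [[-65, 0, 0], 0], [[-95, 0, 0], 0], [[-110, 0, 0], 0], [[-112, 0, 0], 0]])

```text
time: 24.5
tool_pos: [445.9, -105.8, 127.8]
tcp_rot: [39.2, 89.6, -35.6]
ft_force: [0.8, -0.1, -3.0]
finger_gap: 22.6
```

Call:
move_arm(deltas=[[[0, 6, -6], 0], [[0, 20, -21], 0.5], [[0, 45, -47], 1], [[0, 72, -76], 1.5], [[0, 100, -105], 2], [[0, 128, -135], 2.3], [[0, 153, -162], 2.6], [[0, 172, -182], 2.6], [[0, 182, -193], 2.6], [[0, 186, -197], 2.6], [[0, 186, -197], 2.6], [[0, 186, -197], 2.6]])

```text
time: 26.0
tool_pos: [573.4, 132.2, 127.5]
tcp_rot: [38.5, 89.6, -38.9]
ft_force: [0.4, 0.0, -2.1]
finger_gap: 22.3
```

```bash
python3 - <<'E'
from h import *
plan((573.7,133.75,70),12.65)
s=r.sense()['tool_pos']
o=[]
for n in("top","side"):
    p,d=r.snapshot(n); c=proj(n,s)[0].astype(int); print(n,c); np.savez(f"pics/{n}6.npz",p=p,d=d)
    o.append(cv2.resize(p[c[1]-50:c[1]+50,c[0]-50:c[0]+50],None,fx=4,fy=4,interpolation=cv2.INTER_CUBIC))
cv2.imwrite("pics/c6.png",np.hstack(o)[:,:,::-1])
E
```

```text
now 26.0 [573.4 132.2 127.5] psi 12.6 j6 -4.3 j1 8.2 F [ 0.4  0.  -2.1] T [ 0.01 -0.06 -0.01] gap 22.3
delta [57.5  0.4 -1.7]
turn -180.1 -> j6 -179.5
turn -0.1 -> j6 0.5
turn 179.9 -> j6 180.5
top [198 191]
side [232 224]
```

View pics/c6.png

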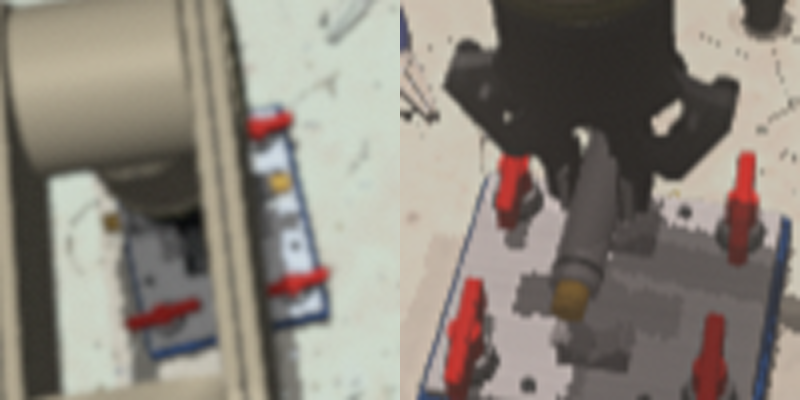

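The arbor is held level over the plate, with brass ends at (112,222) and (281,183) in the top crop. I'll measure where its centre lies relative to the TCP.

```bash
python3 - <<'E'
from h import *
for n,b,zz in(("top",(3.1,.4),146.5),("side",(.3,-2),145)):
    p=np.load(f"pics/{n}6.npz")['p'];h=cv2.cvtColor(p,cv2.COLOR_RGB2HSV)
    m=((h[:,:,0]>10)&(h[:,:,0]<28)&(h[:,:,1]>110)&(h[:,:,2]>60)).astype(np.uint8)
    k,l,s,c=cv2.connectedComponentsWithStats(m)
    q=[(s[i],c[i]) for i in range(1,k) if s[i,4]>4 and 165<c[i][0]<290 and 170<c[i][1]<280]
    for S,C in q:
        P=atz(n,C,zz)[0,:2]+b; v=P-[573.4,132.2]; a=np.radians(102.6)
        print(n,S,C.round(1),P.round(1),'along',round(v@[np.cos(a),np.sin(a)],1),'across',round(v@[np.sin(a),-np.cos(a)],1))
E
```

```text
top [216 185   4   4  12] [217.3 186.2] [588.6  75.4] along -58.7 across 2.5
top [175 195   2   3   5] [175.6 196.2] [561.2 195.3] along 64.3 across 1.9
side [221 244   8  10  59] [224.2 248.2] [560.7 193.1] along 62.2 across 0.9
```

Call:
move_arm(deltas=[[[10, 0.6, 0], 0], [[28, 0.6, 0], 0], [[46, 0.6, 0], 0], [[58, 0.6, 0], 0], [[65, 0.6, 0], 0], [[69, 0.6, 0], 0], [[70, 0.6, 0], 0], [[70, 0.6, 0], 0]])

```text
time: 27.1
tool_pos: [575.0, 132.2, 58.3]
tcp_rot: [46.0, 89.6, -31.5]
ft_force: [-0.4, -0.9, -2.1]
finger_gap: 22.4
```

```bash
python3 - <<'E'
from h import *
plan((574,132.3,53),12.65)
s=r.sense()['tool_pos']
o=[]
for n in("top","side"):
    p,d=r.snapshot(n); c=proj(n,s)[0].astype(int); print(n,c); np.savez(f"pics/{n}7.npz",p=p,d=d)
    o.append(cv2.resize(p[c[1]-50:c[1]+50,c[0]-50:c[0]+50],None,fx=4,fy=4,interpolation=cv2.INTER_CUBIC))
cv2.imwrite("pics/c7.png",np.hstack(o)[:,:,::-1])
E
```

```text
now 27.1 [575.  132.2  58.3] psi 12.6 j6 -4.3 j1 8.1 F [-0.4 -0.9 -2.1] T [-0.01 -0.06 -0.01] gap 22.4
delta [ 5.2 -1.  -0.3]
turn -180.1 -> j6 -179.6
turn -0.1 -> j6 0.4
turn 179.9 -> j6 180.4
top [201 195]
side [233 242]
```

View pics/c7.png

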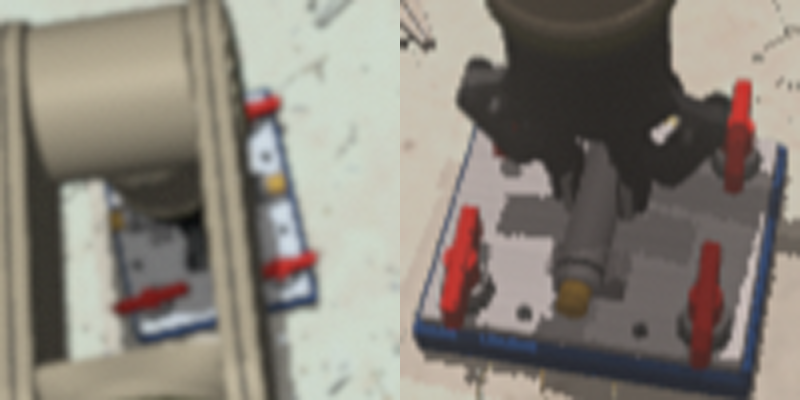

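Both cameras show the arbor lying along the groove above the saddles, with brass at (118,221) and (276,184) in the top crop. I'll lower it slowly while watching the force.

Call:
move_arm(deltas=[[[1, -0.3, 0], 0], [[2, -0.6, 0], 0], [[3, -0.8, 0], 0], [[3.8, -0.8, 0], 0], [[4.2, -0.8, 0], 0], [[4.2, -0.8, 0], 0]])

```text
time: 27.95
tool_pos: [574.2, 132.0, 54.0]
tcp_rot: [46.1, 89.6, -31.4]
ft_force: [0.9, 0.0, -2.1]
finger_gap: 22.4
```

```bash
python3 - <<'E'
from h import *
plan((574,132.3,53),12.65)
for n,b,zz in(("top",(3.1,.4),73),("side",(.3,-2),72)):
    p,d=r.snapshot(n);h=cv2.cvtColor(p,cv2.COLOR_RGB2HSV)
    m=((h[:,:,0]>10)&(h[:,:,0]<28)&(h[:,:,1]>110)&(h[:,:,2]>60)).astype(np.uint8)
    k,l,s,c=cv2.connectedComponentsWithStats(m)
    q=[(s[i],c[i]) for i in range(1,k) if s[i,4]>4 and 165<c[i][0]<290 and 170<c[i][1]<290]
    for S,C in q:
        P=atz(n,C,zz)[0,:2]+b; v=P-[573.7,133.75]; a=np.radians(102.65)
        print(n,S,C.round(1),P.round(1),'along',round(v@[np.cos(a),np.sin(a)],1),'across',round(v@[np.sin(a),-np.cos(a)],1))
E
```

```text
now 27.95 [574.2 132.   54. ] psi 12.6 j6 -4.3 j1 8.1 F [ 0.9  0.  -2.1] T [-0.    0.01 -0.04] gap 22.4
delta [ 1.  -0.1 -0.3]
turn -180.1 -> j6 -179.6
turn -0.1 -> j6 0.4
turn 179.9 -> j6 180.4
top [219 190   3   4  10] [220.  191.2] [588.1  73.4] along -62.0 across 0.8
top [179 199   3   4   8] [179.8 200.4] [561.5 195.8] along 63.2 across 1.6
side [223 263   8   9  56] [226.4 267.1] [561.4 193.7] along 61.1 across 1.2
```

Call:
move_arm(deltas=[[[0.5, -0.3, 0], 0], [[1, -0.5, 0.3], 0], [[1.5, -0.5, 0.3], 0], [[1.5, -0.5, 0.3], 0]])

```text
time: 28.55
tool_pos: [573.9, 131.6, 52.6]
tcp_rot: [47.1, 89.5, -30.4]
ft_force: [0.3, 0.3, -2.4]
finger_gap: 22.5
```

```bash
python3 -c "
from h import *
plan((574,132.3,53),12.65)"
```

```text
now 28.55 [573.9 131.6  52.6] psi 12.6 j6 -4.3 j1 8.1 F [ 0.3  0.3 -2.4] T [ 0.04  0.02 -0.02] gap 22.5
delta [-0.4  0.3 -0.6]
turn -180.1 -> j6 -179.6
turn -0.1 -> j6 0.4
turn 179.9 -> j6 180.4
```

No contact yet. I'll keep going in small steps.

Call:
move_arm(deltas=[[[0.5, 0, -0.3], 0], [[1, 0, -0.3], 0], [[1, 0, -0.3], 0]])

```text
time: 28.92
tool_pos: [574.1, 131.9, 52.0]
tcp_rot: [49.2, 89.5, -28.2]
ft_force: [-0.1, -0.0, 0.7]
finger_gap: 22.2
```

Call:
move_arm(deltas=[[[0.5, 0, 0], 0], [[1, 0, 0], 0], [[1, 0, 0], 0]])

```text
time: 29.3
tool_pos: [574.4, 131.9, 51.7]
tcp_rot: [50.6, 89.5, -26.9]
ft_force: [-2.9, -0.3, 5.2]
finger_gap: 22.2
```

```bash
python3 -c "
from h import *
plan((574,132.3,53),12.65)"
```

```text
now 29.3 [574.4 131.9  51.7] psi 12.6 j6 -4.3 j1 8.1 F [-2.9 -0.3  5.2] T [-0.13  0.37  0.2 ] gap 22.2
delta [-1.3 -0.3 -0.4]
turn -180.1 -> j6 -179.6
turn -0.1 -> j6 0.4
turn 179.9 -> j6 180.4
```

Contact at z of about 52. I'll ease the side load and drop the grip to 20 N so the arbor can settle in the grooves while still held.

Call:
move_arm(deltas=[[[0, -0.5, 0], 0], [[0.2, -0.8, 0], 0], [[0.2, -0.8, 0], 0], [[0.2, -0.8, 0], 0]], squeeze=20)

```text
time: 29.8
tool_pos: [574.2, 131.9, 51.8]
tcp_rot: [55.2, 89.4, -22.2]
ft_force: [2.4, 0.1, 1.8]
finger_gap: 22.4
```

```bash
cat > m.py <<'E'
from h import *
plan((574,132.3,53),12.65)
for n,b,zz in(("top",(3.1,.4),72),("side",(.3,-2),71)):
    p,d=r.snapshot(n);h=cv2.cvtColor(p,cv2.COLOR_RGB2HSV)
    cv2.imwrite(f"pics/m_{n}_{r.sense()['time']:.2f}.png",p[:,:,::-1])
    m=((h[:,:,0]>10)&(h[:,:,0]<28)&(h[:,:,1]>110)&(h[:,:,2]>60)).astype(np.uint8)
    k,l,s,c=cv2.connectedComponentsWithStats(m)
    q=[(s[i],c[i]) for i in range(1,k) if s[i,4]>4 and 165<c[i][0]<290 and 170<c[i][1]<290]
    for S,C in q:
        P=atz(n,C,zz)[0,:2]+b; v=P-[573.7,133.75]; a=np.radians(102.65)
        print(n,S,C.round(1),P.round(1),'along',round(v@[np.cos(a),np.sin(a)],1),'across',round(v@[np.sin(a),-np.cos(a)],1))
E
python3 m.py
```

```text
now 29.8 [574.2 131.9  51.8] psi 12.6 j6 -4.3 j1 8.1 F [2.4 0.1 1.8] T [ 0.11 -0.45  0.23] gap 22.4
delta [-1.2 -0.1 -0.5]
turn -180.1 -> j6 -179.6
turn -0.1 -> j6 0.4
turn 179.9 -> j6 180.4
top [219 190   3   4  11] [219.9 191.4] [587.8  73.8] along -61.6 across 0.6
top [180 199   2   4   6] [180.3 200.5] [561.2 194.2] along 61.7 across 1.1
side [223 264   8   8  52] [226.8 267.5] [560.7 193.7] along 61.4 across 0.5
```

Call:
move_arm(deltas=[[[0, 0.3, 0], -0.4], [[0, 0.4, 0], -0.7], [[0, 0.4, 0], -0.7], [[0, 0.4, 0], -0.7], [[0, 0.4, 0], -0.7]])

```text
time: 30.52
tool_pos: [574.4, 131.9, 51.7]
tcp_rot: [52.6, 89.5, -24.1]
ft_force: [-0.0, 0.5, 3.9]
finger_gap: 22.4
```

```bash
python3 -c "
from h import *
plan((574,132.3,53),12.65)"
```

```text
now 30.525 [574.4 131.9  51.7] psi 13.3 j6 -5.0 j1 8.1 F [-0.   0.5  3.9] T [ 0.02  0.13 -0.08] gap 22.4
delta [-1.3 -0.2 -0.5]
turn -179.4 -> j6 -179.6
turn 0.6 -> j6 0.4
turn 180.6 -> j6 180.4
```

It's settled with almost no side load, so I'll release it and back off straight up.

Call:
move_arm(deltas=[[[0, 0, 0], 0], [[0, 0, 0], 0], [[0, 0, 0], 0], [[0, 0, 0], 0]], jaw=0.05)

```text
time: 31.02
tool_pos: [574.2, 131.9, 51.6]
tcp_rot: [52.0, 89.5, -24.7]
ft_force: [-0.3, 0.0, -0.5]
finger_gap: 45.2
```

Call:
move_arm(deltas=[[[-4, 0, 0], 0], [[-15, 0, 0], 0], [[-35, 0, 0], 0], [[-65, 0, 0], 0], [[-95, 0, 0], 0], [[-120, 0, 0], 0], [[-130, 0, 0], 0], [[-130, 0, 0], 0]])

```text
time: 32.02
tool_pos: [573.7, 132.5, 182.9]
tcp_rot: [58.0, 89.4, -18.7]
ft_force: [0.7, -0.6, -1.0]
finger_gap: 44.7
```

```bash
python3 -c "
from h import *
plan((420,-40,182),12.65)"
```

```text
now 32.025 [573.7 132.5 182.9] psi 13.3 j6 -5.0 j1 8.2 F [ 0.7 -0.6 -1. ] T [ 0.03 -0.01 -0.05] gap 44.7
delta [-1.000e-01 -1.892e+02  1.326e+02]
turn -179.4 -> j6 -198.0
turn 0.6 -> j6 -18.0
turn 180.6 -> j6 162.0
```

Call:
move_arm(deltas=[[[0, -10, 7], 0], [[0, -35, 25], 0], [[0, -70, 50], 0], [[0, -105, 74], 0], [[0, -140, 98], 0], [[0, -170, 120], 0], [[0, -185, 130], 0], [[0, -189, 132], 0], [[0, -189, 132], 0]])

```text
time: 33.15
tool_pos: [420.3, -39.1, 181.8]
tcp_rot: [60.0, 89.3, -16.8]
ft_force: [0.0, 0.1, -0.3]
finger_gap: 45.0
```

```bash
python3 m.py; python3 - <<'E'
import cv2,glob,numpy as np
t=sorted(glob.glob("pics/m_top*"))[-1];s=sorted(glob.glob("pics/m_side*"))[-1]
a=cv2.imread(t)[150:250,150:250];b=cv2.imread(s)[195:295,185:285]
cv2.imwrite("pics/c8.png",cv2.resize(np.hstack([a,b]),None,fx=4,fy=4,interpolation=cv2.INTER_CUBIC))
E
```

```text
now 33.15 [420.3 -39.1 181.8] psi 13.3 j6 -25.5 j1 -12.2 F [ 0.   0.1 -0.3] T [ 0.03  0.02 -0.04] gap 45.0
delta [ 129.9  187.6 -132.3]
turn -179.4 -> j6 -179.7
turn 0.6 -> j6 0.3
turn 180.6 -> j6 180.3
top [219 190   3   3   9] [220. 191.] [588.9  73.5] along -62.1 across 1.6
top [179 199   3   4   8] [180.  200.8] [560.5 195.2] along 62.9 across 0.5
side [237 213   6   4  18] [239.7 214.3] [589.4  68.5] along -67.1 across 1.0
side [223 263   8   9  52] [226.8 267. ] [561.1 192.8] along 60.3 across 0.6
```

View pics/c8.png

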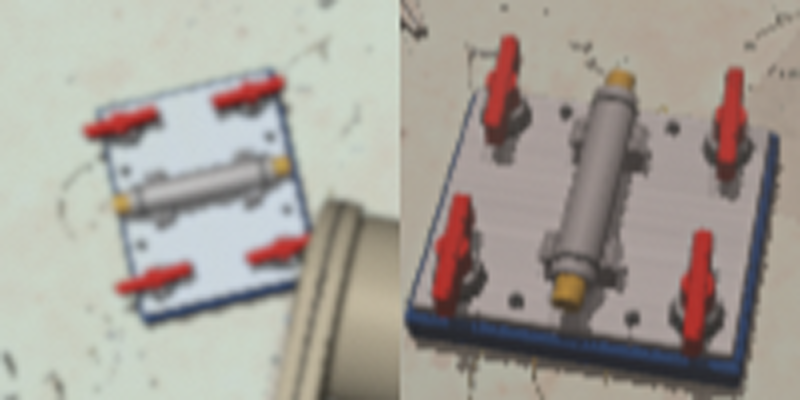

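The arbor lies in both saddles, with brass ends at (123,203) and (281,165) in the top crop. All four bars point along the groove. I'm handing in.

```bash
python3 -c "
from h import *
print(r.hand_in())"
```

```text
the job is handed in; nothing more can be done
None
```

I turned the four nuts home in cross order: front right, back left, back right, front left. Then I took the arbor from its rest and laid it in the two V saddles. I let it settle under a light 20 N grip until the side load was almost zero, then released it and backed away. The job was handed in at about 33 s of the 72 s allowed.

**Nuts:** each one reached its stop, where the wrist torque rose to 1.2–1.4 N m against 0.12 N m of friction. In both cameras the bars point within about 1° of the angle expected at home.

**Arbor:** the top camera puts it about 0.4 mm from centre along the groove and about 1 mm to one side. The sideways figure is within the calibration error, since the V saddles set that position.

**Disagreement:** the side camera puts the arbor about 3.4 mm off centre along the groove. I put this down to its slanted view of the brass ends, because it differed from the top camera by a similar 5 mm while the arbor was still in the rest.

**Other parts:** I kept the arm clear of the bystanders and never saw them touched, but I did not measure their positions again at the end.

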